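# Chuck the electrode and hold it raised at the set mark

## Robot

A 6-joint arm with a two-finger parallel gripper is mounted at the origin on the work surface. World frame = base frame: x ahead of the robot, y to its left, z up, the work surface at z = 0. Lengths are in m, angles in degrees, forces in N, time in s.
With the tool pointing down it reaches from about 0.35 to 0.875 m from the base axis. Payload 4.2 kg.
Tool frame: the origin (TCP) lies midway between the tips of the shut fingers; the grasp point (between the pads) lies r.grasp_offset behind it (r.grasp_offset is the distance from the TCP to the grasp point, in m); z points along the fingers, y is the direction in which the jaws open and shut (so a half turn about z gives the same grasp; the last joint's range is limited). The gripper opens to 87 mm and grips with 3 to 60 N. Pads are 19 mm wide; open, the fingers measure 117 mm over their backs; the gripper's body (75 mm by 190 mm) begins 51 mm behind the grasp point.
Start: joints at [91.593, 22.042, 0.453, 0, -68.411, -14.817], TCP at [0.143, 0.608, 0.223] pointing down, gripper open.
Joint ranges: [-179.83, 179.83], [-69.29, 118.12], [-61.27, 80.66], [-181.25, 117.63], [-171.15, -9.14], [-177.46, 177.46]. Speed limits (degrees/s): [159.86, 159.86, 180, 180, 180, 180].

## Interface

Orientations are given as a 3x3 rotation matrix whose columns are the frame's x, y, z axes.
In Python, from station import sense, optics, r gives the robot as it stands. The module is installed in compiled form; this text tells all that it offers.
- The arm moves only by the tool servo_tool, never from a script. Its argument "deltas" is a list of rows, each an object with "slide": the shift along the tool's x, y, z in units of 25 mm (1.0 is 25 mm), a list of three; "spin": the turn about the tool's z in units of 8 degrees (1.0 is 8 degrees). A call has 1 to 10 rows; each row shifts and turns the pose as measured when the row begins, along the tool's axes as they then stand; what a row does not reach is not made up. A row lasts 1/10 s, in which the tool goes at most 50 mm and 8.59 degrees, less where a joint would pass 70% of its speed; a pose out of reach is approached as far as the arm can. A call is refused whole if a number of a shift passes 1 or a number of a turn 1, either way. A call with a gripper value outside its range is refused whole. "gripper" is the closure in counts, from 0 (fully open) to 255 (shut), set as the call begins (left out, the last holds). The fingers move at their own pace and stop on an object; the grip force is fixed at half the most. Time passes only in rows, so rows that do not move let the fingers close. It gives the time, the measured TCP pose, the force and the opening at its end, in the units of the state.
- sense(): the state, without advancing time (a new reading comes with each control period).
- optics.capture(name): name is "side" or "top"; returns a dict with "frame" (400x640x3 uint8, red, green, blue), "camera_matrix" (3x3 intrinsics, pixels), "k1" (the pictures are not rectified: a ray, as slopes to the right and down, at radius r is drawn at 1 + k1 r^2 times it, then the intrinsics apply), "eye" and "rotation" of the camera in the world. Camera axes: x right, y down, z forward; pixel columns grow to the right and rows downward; lengths in m; the calibration is good to about 2 mm. A picture is of the moment at which its call begins. There is no depth.
- r.finish_job(): hands the job in, once; it reports no verdict.
The state is a dict: "time_s": time; "joints": joint angles; "joint_velocities": joint speeds; "effort": joint torques, N m; "tcp_pos": TCP position; "ee_rot": TCP orientation; "wrist_force": force on the tool from outside, world axes, zero at the start; "moment": the same for the moment, N m; "gripper_width": opening from 0.0 (shut) to 1.0 (fully open).
Only numpy, scipy, OpenCV 4.12 (cv2) and the standard library are available. Lean on these libraries where they do the work, as an engineer would, in place of code of your own. Each camera call takes 0.05 s, during which the arm holds its last target.

## Task

On the electrode stand, first turn the chuck sleeve clockwise (seen from above) until its jaws are tight on the electrode that stands loosely in it. Then pull the sprung telescoping rod up, so that the electrode comes up out of its cup in the chuck, until the rod's pointer is level with the set marker on the gauge, and finish there still holding the rod up: its spring would pull it back down. Do not grip the electrode itself, do not shift the marker, and leave the jar, the beaker and the brass weight where they are.

Things in the scene. Friction and masses are not known exactly. Their poses are not given: they have to be found in the camera images.
- stand: Electrode stand, fixed to the bench: grey base plate 130 x 270 x 12 mm. Origin on the bench; axes: z up, its row of columns runs along its y: the upright aluminium tube (35 mm across at its black top collar, 120 mm high) at y = +30 mm, the cup and the chuck above it at y = -90 mm, the thin gauge post (8 mm across, top at 225 mm) at y = +90 mm, all at x = 0.
- rod: Telescoping steel rod (18 mm across) that slides straight up out of the tube, with the white cross arm (28 mm wide, top 26 mm above this origin), the chuck, the pointer and the black pull knob all moving with it. Origin on the rod's axis at the underside of the cross arm, 124 mm above the bench when down; z up. Slides 0 to 110 mm. Its inner spring and its weight (about 0.45 kg) pull it down: about 8 N at the bottom, 13 N at 80 mm; it drops back when let go.
- pull_knob (a point): Centre of the black pull knob on top of the rod: 34 mm across, its straight grip part 20 mm tall, 198 mm above the bench when the rod is down. The knob's top is 16 mm above this point, its underside 18 mm below; then the bare rod, 30 mm of it, above the cross arm. Free room all round it for a grasp from above.
- chuck_axis (a point): Point on the chuck's vertical axis, half-way up the knurled steel sleeve (44 mm across, 43 mm tall, 173 mm above the bench when the rod is down); moves with the rod, not with the turning sleeve; z up. The sleeve's lower edge is 2 mm above the cross arm. The electrode's black end stands 13 mm above the sleeve's top.
- sleeve (a joint): Turn of the chuck sleeve about its vertical axis in rad, growing clockwise seen from above; starts between 0 and 0.35, hard stop at 1.3. Stiff (0.08 N m), stays where it is left. The three jaws move in 3 mm per rad; they touch the electrode at about 1.0 and squeeze it harder from there on: firmly tight from 1.15 on.
- jaw0: One of three dark steel jaws (7 mm wide, 42 mm tall) seen inside the sleeve, 120 degrees apart, coupled to the sleeve. Origin on the chuck's axis at the jaws' foot.
- jaw1: Second jaw, likewise.
- jaw2: Third jaw, likewise.
- electrode: Loose electrode, a round rod 14 mm across and 192 mm long, 0.06 kg, lower part glass, upper part black. Upright, it passes through the open chuck (3 mm clear all round) and its foot stands on the cup's floor. Origin at the centre of its foot.
- electrode_mid (a point): Centre of the electrode, half-way up (96 mm above its foot), about 61 mm below chuck_axis at the start; z along its length.
- cup: Clear cup, 60 mm across and 45 mm high, fixed on the base plate under the chuck; origin under its centre, 12 mm above the bench, floor 4 mm above that.
- pointer (a point): Centre of the thin flat pointer (4 mm thick) that sticks out from the rod's cross arm towards the gauge post; 137 mm above the bench when the rod is down; rises with the rod.
- set_mark (a point): Centre of the black marker plate (4 mm thick) clamped by friction on the gauge post, 192 to 222 mm above the bench; z up. The pointer is at its length mark when it is at the same height as this point.
- jar: Amber glass jar with white cap, 52 mm across, 70 mm high, near the stand; leave alone. Origin under its centre.
- beaker: Empty glass beaker, 60 mm across, 70 mm high, near the stand; leave alone. Origin under its centre.
- weight: Brass knobbed weight, 32 mm across, 47 mm high, near the stand; leave alone. Origin under its centre.

How it is judged (in metres and radians):
On the way:
1. the jaws are tight on the electrode (at least two of the three press on it) while the rod is still down ((contact force between each of jaw0, jaw1 and electrode above 2 N or contact force between each of jaw1, jaw2 and electrode above 2 N or contact force between each of jaw0, jaw2 and electrode above 2 N) and distance of pointer from where it was at the start of the episode below 0.015 m), for 0.2 s.
At the end, for the whole second after the job is handed in: Pointer within 6 mm of the marker's height, rod still and held by the fingers (over 3 N); electrode up with the chuck (within 8 mm of its place in it, within 0.09 rad), touched by neither arm nor cup; marker unmoved (6 mm), jar, beaker, weight unmoved (30 mm) (z of pointer in the frame of set_mark between -0.006 and 0.006 m and contact force between the fingers and rod above 3 N and linear speed of rod below 0.01 m/s and z of electrode_mid in the frame of chuck_axis between -0.069 and -0.053 m and angle between the z axis of electrode_mid and the z axis of chuck_axis, either way round below 0.09 rad and contact force between each of the arm, the fingers and electrode below 0.3 N and contact force between cup and electrode below 0.2 N and distance of set_mark from where it was at the start of the episode below 0.006 m and distance of each of jar, beaker, weight from where it was at the start of the episode below 0.03 m); the arm keeps its last pose, push and grip.
It fails at once if the jar, beaker or weight is shifted or the marker is pushed (distance of any of jar, beaker, weight from where it was at the start of the episode above 0.03 m or distance of set_mark from where it was at the start of the episode above 0.008 m).
It fails at once if the electrode itself is gripped (contact force between the fingers and electrode above 5 N).
It also fails if it takes over 46 s, if anything falls off the work surface, if the arm or the gripper's body presses on something with over 40 N, if the wrist force passes 120 N, or if a joint passes its speed limit or range.

## Working session

There is one attempt and no reset: what is moved stays moved. The work goes in short steps, Python scripts to look and compute and a tool call to move; the robot and the scene stay as the last step left them, time stands still between calls to the robot, and variables do not carry over. Pictures are saved under pics/ and viewed, and the job is handed in when it is done.

Besides the shell and the picture viewer there is one more tool, called after ">>>" in YAML: its name, and indented under it one key for each argument. servo_tool: Moves the arm, as the interface text tells. Its arguments: {"type":"object","properties":{"deltas":{"type":"array"},"gripper":{"type":"number"}},"required":["deltas"]}

```bash
mkdir -p pics; python3 - <<'E'
from station import sense, optics, r
import cv2, numpy as np
print(r.grasp_offset)
s=sense()
for k,v in s.items(): print(k,np.round(v,4).tolist())
for n in ("side","top"):
    c=optics.capture(n)
    cv2.imwrite(f"pics/{n}0.png",c["frame"][:,:,::-1])
    print(n,c["camera_matrix"],c["k1"],c["eye"],c["rotation"])
E
```

```text
0.0187
time_s 0.0
joints [91.5929, 22.0904, 0.3791, -0.029, -68.41, -14.817]
joint_velocities [0.0543, 0.0349, -0.017, 0.0085, 0.0847, 0.039]
effort [-0.0001, -39.0669, 18.7406, 4.2201, 0.0109, -0.0002]
tcp_pos [0.1428, 0.6078, 0.2215]
ee_rot [[0.9734, -0.2289, -0.0004], [-0.2289, -0.9734, -0.0021], [0.0001, 0.0022, -1.0]]
wrist_force [-0.2463, 0.0379, -0.5781]
moment [-0.0171, -0.0597, 0.0679]
gripper_width 0.9998
side [[468.30320066   0.         318.1480431 ]
 [  0.         468.30320066 197.68308394]
 [  0.           0.           1.        ]] -0.01587040644774603 [ 0.52484641 -0.72116012  0.75691817] [[ 0.99370604 -0.07934486  0.07907404]
 [-0.11157725 -0.63843417  0.76154601]
 [-0.00994119 -0.76557573 -0.64326897]]
top [[426.2858521    0.         317.95032223]
 [  0.         426.2858521  201.69984871]
 [  0.           0.           1.        ]] 0.009191681018591746 [ 0.49828656 -0.00424309  0.93296389] [[-0.02970006 -0.98855109  0.14793461]
 [-0.99915498  0.0335679   0.0237174 ]
 [-0.02841172 -0.14710519 -0.98871272]]
```

View pics/side0.png

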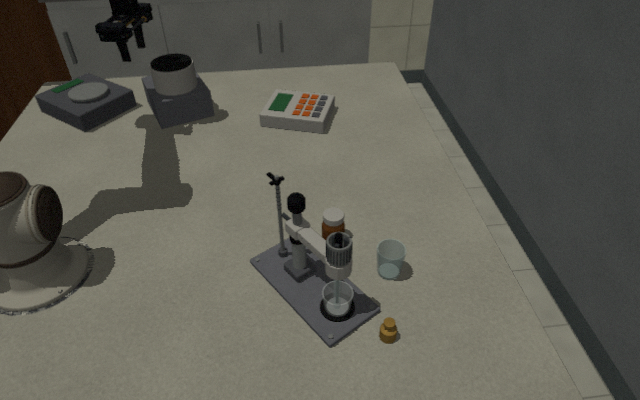

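View pics/top0.png

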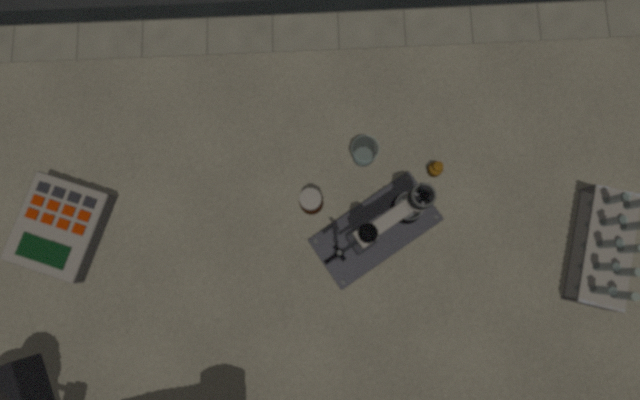

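```bash
python3 - <<'E'
import cv2
a=cv2.imread("pics/side0.png")[165:350,240:420]; cv2.imwrite("pics/side0c.png",cv2.resize(a,None,fx=3.2,fy=3.2,interpolation=cv2.INTER_CUBIC))
a=cv2.imread("pics/top0.png")[120:300,290:460]; cv2.imwrite("pics/top0c.png",cv2.resize(a,None,fx=3.3,fy=3.3,interpolation=cv2.INTER_CUBIC))
E
```

```text
(no output)
```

View pics/side0c.png

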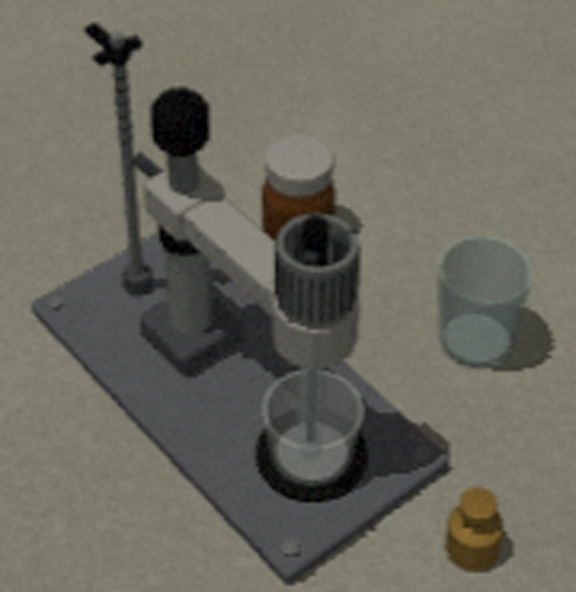

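View pics/top0c.png

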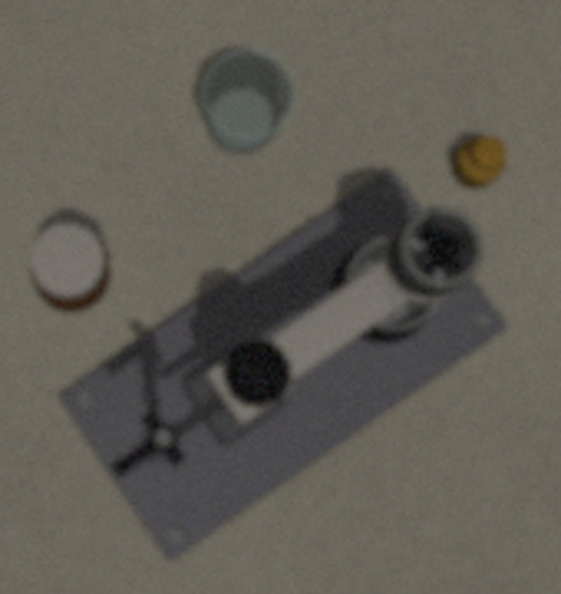

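```bash
cat > h.py <<'E'
import numpy as np, cv2
CAM={"side":dict(K=np.array([[468.30320066,0,318.1480431],[0,468.30320066,197.68308394],[0,0,1]]),k1=-0.01587040644774603,e=np.array([0.52484641,-0.72116012,0.75691817]),R=np.array([[0.99370604,-0.07934486,0.07907404],[-0.11157725,-0.63843417,0.76154601],[-0.00994119,-0.76557573,-0.64326897]])),
"top":dict(K=np.array([[426.2858521,0,317.95032223],[0,426.2858521,201.69984871],[0,0,1]]),k1=0.009191681018591746,e=np.array([0.49828656,-0.00424309,0.93296389]),R=np.array([[-0.02970006,-0.98855109,0.14793461],[-0.99915498,0.0335679,0.0237174],[-0.02841172,-0.14710519,-0.98871272]]))}
def proj(n,P):
    c=CAM[n]; R=c["R"]
    p=np.atleast_2d(P)
    # explicit: rows of cam = R^T (P-e)
    q=(p-c["e"])@R
    # opencv dist with R as columns=cam axes
    return cv2.projectPoints((p).astype(float),cv2.Rodrigues(R.T)[0],-R.T@c["e"],c["K"],np.array([c["k1"],0,0,0.]))[0][:,0]
def ray(n,uv):
    c=CAM[n]; u=cv2.undistortPoints(np.array([[uv]],float),c["K"],np.array([c["k1"],0,0,0.]))[0,0]
    return c["e"],c["R"]@np.array([u[0],u[1],1])
def atz(n,uv,z):
    e,d=ray(n,uv); return e+d*(z-e[2])/d[2]
def cs(x,y): return (240+x/3.2,165+y/3.2)
def ct(x,y): return (290+x/3.3,120+y/3.3)
E
python3 - <<'E'
from h import *
from scipy.optimize import least_squares
obs=[("top",ct(257,370),(0,30,214)),("top",ct(438,251),(0,-90,194.5)),("top",ct(160,437),(0,90,225)),
("top",ct(62,396),(65,135,12)),("top",ct(170,558),(-65,135,12)),("top",ct(505,325),(-65,-135,12)),
("side",cs(318,243),(0,-90,194.5)),("side",cs(289,578),(-65,-135,12)),("side",cs(450,460),(65,-135,12)),("side",cs(33,303),(-65,135,12)),("side",cs(119,38),(0,90,225)),("side",cs(180,120),(0,30,198))]
for s in (1,-1):
  def f(p,full=False):
    c,sn=np.cos(p[2]),np.sin(p[2]); out=[]
    for n,uv,q in obs:
        q=np.array(q)/1000; w=[p[0]+c*s*q[0]-sn*q[1],p[1]+sn*s*q[0]+c*q[1],q[2]]
        out.append(proj(n,w)[0]-uv)
    return np.array(out) if full else np.ravel(out)
  best=min((least_squares(f,[.5,-.1,t],loss="soft_l1") for t in (0,1.5,3,-1.5)),key=lambda a:a.cost)
  print(s,best.x,np.degrees(best.x[2]),best.cost); print(np.round(f(best.x,True),1).tolist())
a=atz("top",ct(257,370),.214);b=atz("top",ct(438,251),.1945);print(a,b,np.linalg.norm((a-b)[:2]))
E
```

```text
1 [ 0.56996409 -0.0989538   0.57725597] 33.074330626526496 30.883354931747128
[[2.5, -1.4], [2.7, -3.8], [3.0, -1.5], [-4.4, 1.3], [-2.3, 2.8], [-1.2, 0.6], [1.6, 0.9], [-1.9, -2.5], [-1.2, -3.4], [-3.5, -1.5], [-0.1, 0.5], [1.0, 1.9]]
-1 [ 0.56644019 -0.09539534  0.55052263] 31.54262318301813 491.73512968312207
[[0.3, 0.3], [1.6, -0.6], [0.0, -0.5], [27.1, 52.7], [-39.0, -47.9], [-37.3, -45.2], [-1.9, 0.2], [46.2, -40.1], [-56.6, 33.3], [44.7, -29.9], [-1.0, -1.0], [-0.7, 0.6]]
[ 0.55129942 -0.06942633  0.214     ] [ 0.61250912 -0.16934181  0.1945    ] 0.11717393293846681
```

```bash
python3 - <<'E'
from h import *
from scipy.optimize import least_squares
obs=[("top",ct(257,370),(0,30,214)),("top",ct(438,251),(0,-90,194.5)),("top",ct(160,437),(0,90,225)),
("side",cs(318,243),(0,-90,194.5)),("side",cs(119,38),(0,90,225)),("side",cs(180,120),(0,30,198)),
("top",ct(62,396),(65,135,12)),("top",ct(170,558),(-65,135,12)),("top",ct(505,325),(-65,-135,12)),("side",cs(289,578),(-65,-135,12)),("side",cs(450,460),(65,-135,12)),("side",cs(33,303),(-65,135,12))]
def f(p,full=False):
    c,sn=np.cos(p[2]),np.sin(p[2]); out=[]
    for i,(n,uv,q) in enumerate(obs):
        q=np.array(q)/1000
        if i>5: q[:2]+=p[3:5]
        w=[p[0]+c*q[0]-sn*q[1],p[1]+sn*q[0]+c*q[1],q[2]]
        out.append(proj(n,w)[0]-uv)
    return np.array(out) if full else np.ravel(out)
b=least_squares(f,[.56,-.1,.55,0,0],loss="soft_l1")
p=b.x; print(p,np.degrees(p[2]),b.cost);print(np.round(f(p,True),1).tolist())
c,s=np.cos(p[2]),np.sin(p[2])
for y in (30,-90,90): print(y,p[0]-s*y/1000,p[1]+c*y/1000)
# independent triangulations
for n,a,bb in (("chuck top",cs(318,243),ct(438,251)),("knob",cs(180,118),ct(257,370)),("post top",cs(119,38),ct(160,437))):
    e1,d1=ray("side",a);e2,d2=ray("top",bb)
    A=np.c_[d1,-d2]; t=np.linalg.lstsq(A,e2-e1,rcond=None)[0]
    print(n,e1+d1*t[0],e2+d2*t[1])
E
```

```text
[ 0.56761874 -0.09469226  0.56629677 -0.00057416 -0.01190976] 32.44641478284315 6.853446107074399
[[-0.0, -0.1], [0.6, -1.9], [0.1, -0.5], [-0.6, -0.6], [-1.0, -1.0], [-0.3, 0.5], [-1.7, -1.2], [-0.2, 0.6], [1.7, -0.4], [-0.4, 0.4], [1.0, -0.4], [-1.4, -0.0]]
30 0.5515234239728398 -0.06937544857645872
-90 0.6159046961356108 -0.17064267819543866
90 0.5193327878914543 -0.018741833766968752
chuck top [ 0.61713578 -0.16999498  0.19237199] [ 0.61293972 -0.16996421  0.19171608]
knob [ 0.55211358 -0.07055723  0.20154118] [ 0.55221752 -0.0705552   0.20154866]
post top [ 0.52104343 -0.01857516  0.22240742] [ 0.51866393 -0.01863897  0.22234048]
```

```bash
python3 - <<'E'
import cv2
a=cv2.imread("pics/side0.png")[165:230,255:325]; a=cv2.resize(a,None,fx=8,fy=8,interpolation=cv2.INTER_CUBIC)
b=cv2.imread("pics/top0.png")[205:275,310:380]; b=cv2.resize(b,None,fx=8,fy=8,interpolation=cv2.INTER_CUBIC)
cv2.imwrite("pics/m_s.png",cv2.convertScaleAbs(a,alpha=1.3));cv2.imwrite("pics/m_t.png",cv2.convertScaleAbs(b,alpha=1.6))
E
```

```text
(no output)
```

View pics/m_s.png

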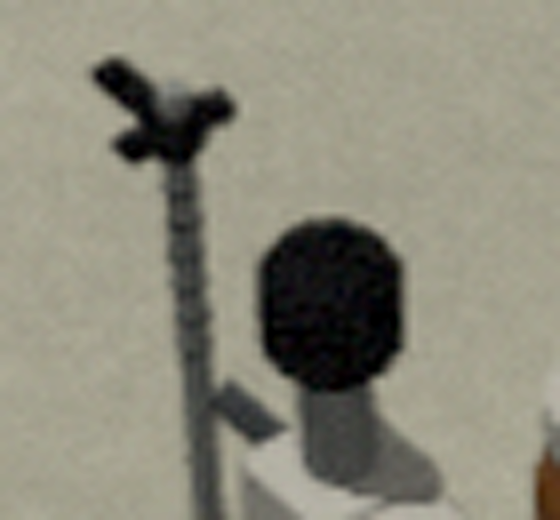

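View pics/m_t.png

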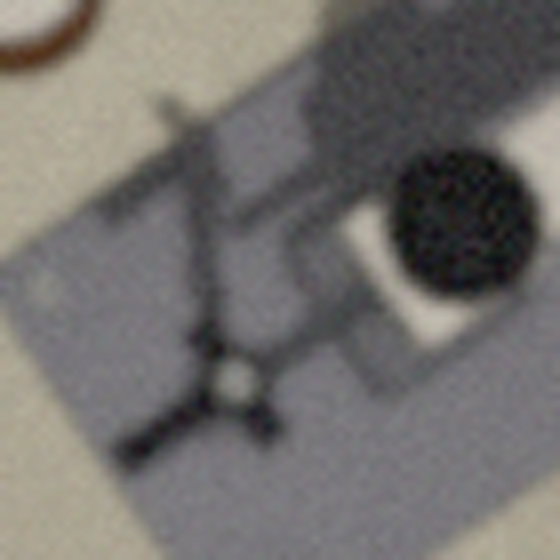

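```bash
python3 - <<'E'
from h import *
S=lambda x,y:(255+x/8,165+y/8); T=lambda x,y:(310+x/8,205+y/8)
for n,a,bb in (("long",S(105,72),T(128,455)),("+x",S(225,103),T(203,340)),("-x",S(128,148),T(268,433)),("posttop",S(173,97),T(237,380)),("ptr_tip",S(228,388),T(265,365))):
    e1,d1=ray("side",a);e2,d2=ray("top",bb)
    t=np.linalg.lstsq(np.c_[d1,-d2],e2-e1,rcond=None)[0]
    print(n,np.round(e1+d1*t[0],4),np.round(e2+d2*t[1],4))
# predict in side view the long-arm tip for z candidates, along post axis
for z in (.192,.2,.205,.21,.215,.22,.225):
    p=proj("side",[.5193,-.0187,z])[0]; q=proj("top",[.5193,-.0187,z])[0]
    print(z,(p-[255,165])*8,(q-[310,205])*8)
print((proj("side",[.5193,-.0187,.012])[0]-[255,165])*8)
E
```

```text
long [0.5041 0.0026 0.2149] [0.5039 0.0026 0.2149]
+x [ 0.532  -0.0138  0.2153] [ 0.5272 -0.0139  0.2151]
-x [ 0.5086 -0.0267  0.2142] [ 0.5075 -0.0268  0.2142]
posttop [ 0.52   -0.0205  0.2234] [ 0.5185 -0.0205  0.2233]
ptr_tip [ 0.5275 -0.0289  0.1386] [ 0.5241 -0.029   0.1385]
0.192 [178.63613723 196.60558467] [225.35025709 380.56472217]
0.2 [176.42217337 170.53403808] [226.04316404 379.47166573]
0.205 [175.02571507 154.0863905 ] [226.48393485 378.77635341]
0.21 [173.61934178 137.5196063 ] [226.93077876 378.07146155]
0.215 [172.20295025 120.83241776] [227.38382216 377.3567908 ]
0.22 [170.77643583 104.02353961] [227.84319496 376.63213624]
0.225 [169.33969247  87.09166871] [228.30903075 375.8972872 ]
[222.60347137 713.15548979]
```

>>> servo_tool:
  deltas:
    - {"slide": [0, 0, -1], "spin": 0}
    - {"slide": [0, 0, -1], "spin": 0}
    - {"slide": [0.6, 0.6, -0.3], "spin": 0}
    - {"slide": [1, 1, 0], "spin": 0}
    - {"slide": [1, 1, 0], "spin": 0}
    - {"slide": [1, 1, 0], "spin": 0}
    - {"slide": [1, 1, 0], "spin": 0}
    - {"slide": [1, 1, 0], "spin": 0}
    - {"slide": [1, 1, 0], "spin": 0}
    - {"slide": [1, 1, 0], "spin": 0}
  gripper: 0

```text
time_s: 1.1
tcp_pos: [0.2866, 0.3646, 0.274]
ee_rot: [[0.974, -0.226, -0.005], [-0.226, -0.974, -0.019], [-0.001, 0.02, -1.0]]
wrist_force: [1.3, 0.1, 0.2]
gripper_width: 0.999
```

>>> servo_tool:
  deltas:
    - {"slide": [1, 1, 0], "spin": 0}
    - {"slide": [1, 1, 0], "spin": 0}
    - {"slide": [1, 1, 0], "spin": 0}
    - {"slide": [1, 1, 0], "spin": 0}
    - {"slide": [1, 1, 0], "spin": 0}
    - {"slide": [1, 1, 0], "spin": 0}
    - {"slide": [1, 1, 0], "spin": 0}
    - {"slide": [1, 1, 0], "spin": 0}
    - {"slide": [1, 1, 0], "spin": 0}
    - {"slide": [1, 1, 0], "spin": 0}

```text
time_s: 2.1
tcp_pos: [0.471, 0.0394, 0.2728]
ee_rot: [[0.974, -0.228, -0.016], [-0.228, -0.973, -0.023], [-0.01, 0.026, -1.0]]
wrist_force: [0.1, 0.8, -0.5]
gripper_width: 1.002
```

>>> servo_tool:
  deltas:
    - {"slide": [1, 0.9, 0], "spin": 0}
    - {"slide": [1, 0.9, 0], "spin": 0}
    - {"slide": [1, 0.9, 0], "spin": 0}
    - {"slide": [1, 0.9, 0], "spin": 0}
    - {"slide": [1, 0.9, 0], "spin": 0}
    - {"slide": [1, 0.9, 0], "spin": 0}
    - {"slide": [0.6, 0.6, 0], "spin": 0}
    - {"slide": [0.3, 0.3, 0], "spin": 0}

```text
time_s: 2.9
tcp_pos: [0.598, -0.1696, 0.2675]
ee_rot: [[0.971, -0.236, -0.03], [-0.237, -0.971, -0.021], [-0.024, 0.028, -0.999]]
wrist_force: [1.6, 0.3, 0.1]
gripper_width: 0.999
```

```bash
python3 - <<'E'
from station import sense, optics, r
from h import *
s=sense()
for k,v in s.items(): print(k,np.round(v,4).tolist())
R=np.array(s["ee_rot"]);p=np.array(s["tcp_pos"])
print("tool delta to (0.615,-0.1705,z)",R.T@(np.array([.615,-.1705,p[2]])-p)/.025)
c=optics.capture("top"); a=c["frame"][100:320,270:490,::-1]; cv2.imwrite("pics/t1.png",cv2.resize(a,None,fx=2.7,fy=2.7,interpolation=cv2.INTER_CUBIC))
E
```

```text
time_s 2.9
joints [-0.3127, 20.9542, 4.7366, 1.2678, -75.4951, 76.2855]
joint_velocities [-9.3124, 7.952, 10.596, -0.3132, -3.8818, 9.1143]
effort [0.1262, -38.9828, 19.4616, 4.4284, 0.0866, -0.0539]
tcp_pos [0.598, -0.1696, 0.2675]
ee_rot [[0.9712, -0.2363, -0.0299], [-0.2369, -0.9713, -0.0213], [-0.0241, 0.0277, -0.9993]]
wrist_force [1.5767, 0.3353, 0.0588]
moment [0.0504, -0.0477, 0.0319]
gripper_width 0.9995
tool delta to (0.615,-0.1705,z) [ 0.67028629 -0.12567042 -0.01962357]
```

View pics/t1.png

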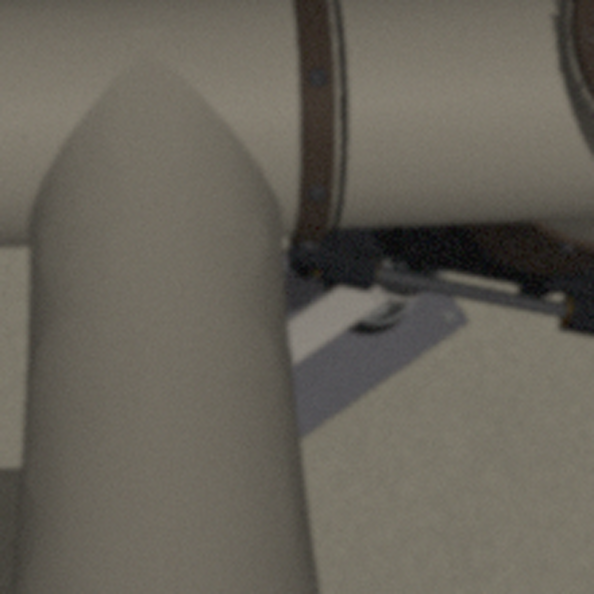

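>>> servo_tool:
  deltas:
    - {"slide": [0.5, -0.1, 0.3], "spin": 0}
    - {"slide": [0, 0, 0.3], "spin": 0}
    - {"slide": [0, 0, 0], "spin": 0}

```text
time_s: 3.25
tcp_pos: [0.6097, -0.1698, 0.2497]
ee_rot: [[0.971, -0.237, -0.032], [-0.237, -0.971, -0.02], [-0.027, 0.027, -0.999]]
wrist_force: [-0.4, -0.1, -0.5]
gripper_width: 0.999
```

```bash
cat > look.py <<'E'
import sys
from station import sense, optics, r
from h import *
def look(name,cam="side",box=(150,350,230,430),f=3):
    c=optics.capture(cam); a=c["frame"][box[0]:box[1],box[2]:box[3],::-1]; cv2.imwrite(f"pics/{name}.png",cv2.resize(a,None,fx=f,fy=f,interpolation=cv2.INTER_CUBIC))
def st(tx=None):
    s=sense(); R=np.array(s["ee_rot"]);p=np.array(s["tcp_pos"])
    g=p-R[:,2]*r.grasp_offset
    print("j",np.round(s["joints"],1),"tcp",p.round(4),"grasp",g.round(4),"F",np.round(s["wrist_force"],2),"M",np.round(s["moment"],3),"w",round(s["gripper_width"],3),"t",s["time_s"])
    print("jawang",np.degrees(np.arctan2(R[1,1],R[0,1])),"z",R[:,2].round(3))
    if tx is not None: print("tool delta/25mm (grasp->target)",(R.T@(np.array(tx)-g)/.025).round(2))
    return s
E
python3 - <<'E'
from look import *
st((.6155,-.1703,.181)); look("s1")
E
```

```text
j [ -0.4  22.7   4.9   1.2 -74.   76.3] tcp [ 0.6097 -0.1698  0.2497] grasp [ 0.6103 -0.1695  0.2683] F [-0.37 -0.13 -0.52] M [ 0.    -0.013 -0.029] w 0.999 t 3.25
jawang -103.68596014865874 z [-0.032 -0.02  -0.999]
tool delta/25mm (grasp->target) [ 0.3  -0.11  3.49]
```

View pics/s1.png

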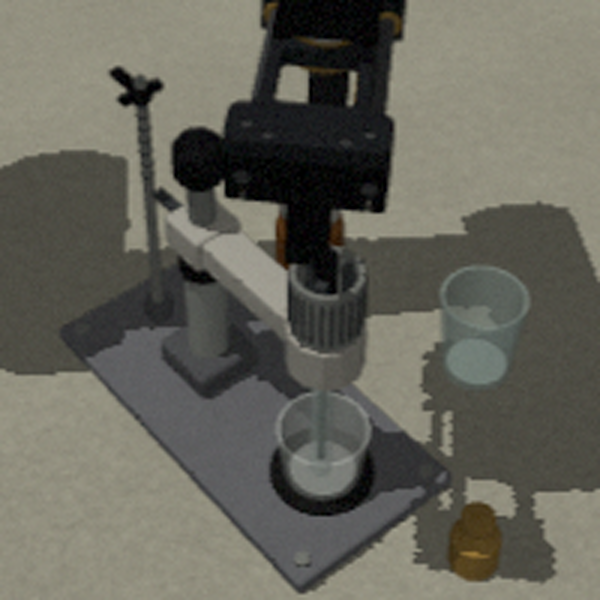

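>>> servo_tool:
  deltas:
    - {"slide": [0.2, -0.05, 0.8], "spin": 0}
    - {"slide": [0.1, 0, 0.9], "spin": 0}
    - {"slide": [0, 0, 0.8], "spin": 0}
    - {"slide": [0, 0, 0.5], "spin": 0}
    - {"slide": [0, 0, 0], "spin": 0}

```text
time_s: 3.8
tcp_pos: [0.6158, -0.1683, 0.176]
ee_rot: [[0.973, -0.23, -0.026], [-0.231, -0.973, -0.021], [-0.02, 0.027, -0.999]]
wrist_force: [0.4, -0.2, 1.2]
gripper_width: 0.999
```

```bash
python3 - <<'E'
from look import *
st((.6155,-.1703,.181)); look("s2")
E
```

```text
j [ -0.2  25.8  -1.    1.4 -64.7  76.2] tcp [ 0.6158 -0.1683  0.176 ] grasp [ 0.6162 -0.1679  0.1947] F [ 0.35 -0.25  1.16] M [ 0.028 -0.009  0.021] w 0.999 t 3.8
jawang -103.32270350640403 z [-0.026 -0.021 -0.999]
tool delta/25mm (grasp->target) [0.   0.09 0.55]
```

View pics/s2.png

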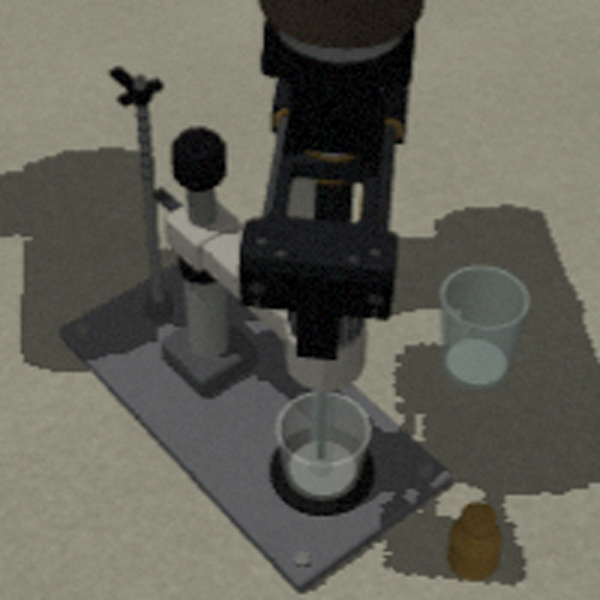

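>>> servo_tool:
  deltas:
    - {"slide": [0, 0.08, 0.5], "spin": 0}
    - {"slide": [0, 0, 0.1], "spin": 0}
    - {"slide": [0, 0, 0], "spin": 0}

```text
time_s: 4.15
tcp_pos: [0.6171, -0.1707, 0.1642]
ee_rot: [[0.973, -0.229, -0.018], [-0.23, -0.973, -0.023], [-0.013, 0.026, -1.0]]
wrist_force: [-0.7, 0.7, -0.0]
gripper_width: 0.996
```

>>> servo_tool:
  deltas:
    - {"slide": [0, 0, 0], "spin": 0}
    - {"slide": [0, 0, 0], "spin": 0}
    - {"slide": [0, 0, 0], "spin": 0}
    - {"slide": [0, 0, 0], "spin": 0}
    - {"slide": [0, 0, 0], "spin": 0}
  gripper: 255

```text
time_s: 4.65
tcp_pos: [0.618, -0.1711, 0.1658]
ee_rot: [[0.973, -0.23, -0.015], [-0.23, -0.973, -0.023], [-0.01, 0.026, -1.0]]
wrist_force: [-0.2, 0.2, 0.1]
gripper_width: 0.63
```

```bash
python3 - <<'E'
from look import *
st((.6155,-.1703,.181)); look("s3")
E
```

```text
j [ -0.4  26.2  -1.9   1.5 -62.8  76.4] tcp [ 0.618  -0.1711  0.1658] grasp [ 0.6183 -0.1706  0.1845] F [-0.25  0.15  0.12] M [ 0.06  -0.041 -0.025] w 0.63 t 4.65
jawang -103.27554076203926 z [-0.015 -0.023 -1.   ]
tool delta/25mm (grasp->target) [-0.11  0.01  0.14]
```

View pics/s3.png

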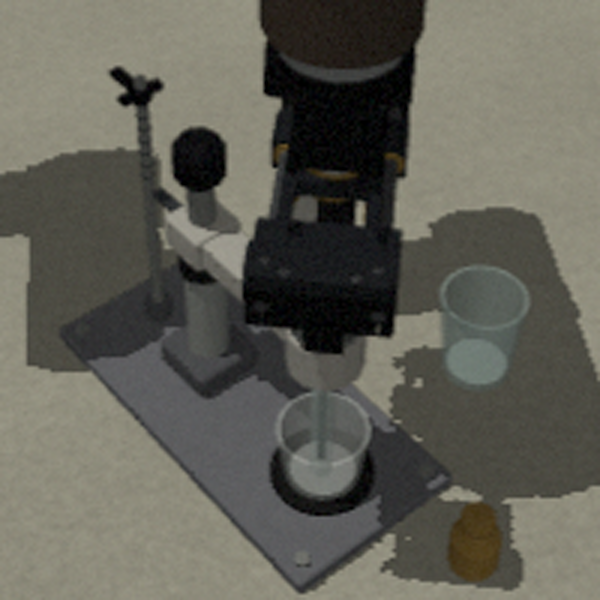

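>>> servo_tool:
  deltas:
    - {"slide": [-0.1, 0, 0.15], "spin": 0}
    - {"slide": [0, 0, 0.05], "spin": 0}
    - {"slide": [0, 0, 0], "spin": 0}
    - {"slide": [0, 0, 0], "spin": 0}
    - {"slide": [0, 0, 0], "spin": 0}

```text
time_s: 5.2
tcp_pos: [0.6167, -0.1711, 0.1634]
ee_rot: [[0.974, -0.228, -0.01], [-0.229, -0.973, -0.025], [-0.004, 0.027, -1.0]]
wrist_force: [-0.0, 0.2, 0.9]
gripper_width: 0.497
```

```bash
python3 - <<'E'
from look import *
st((.6155,-.1703,.181))
E
```

```text
j [ -0.3  26.1  -2.6   1.6 -61.9  76.4] tcp [ 0.6167 -0.1711  0.1634] grasp [ 0.6168 -0.1706  0.1821] F [-0.02  0.16  0.94] M [ 0.154 -0.092  0.033] w 0.497 t 5.2
jawang -103.21004398121984 z [-0.01  -0.025 -1.   ]
tool delta/25mm (grasp->target) [-0.05 -0.    0.04]
```

>>> servo_tool:
  deltas:
    - {"slide": [0, 0, 0], "spin": 0.3}
    - {"slide": [0, 0, 0], "spin": 0.7}
    - {"slide": [0, 0, 0], "spin": 0.7}
    - {"slide": [0, 0, 0], "spin": 0.7}
    - {"slide": [0, 0, 0], "spin": 0.7}

```text
time_s: 5.7
tcp_pos: [0.6166, -0.1711, 0.1634]
ee_rot: [[0.779, -0.628, -0.01], [-0.628, -0.778, -0.025], [0.008, 0.026, -1.0]]
wrist_force: [0.9, -0.1, 1.2]
gripper_width: 0.498
```

```bash
python3 - <<'E'
from look import *
st((.6155,-.1703,.181))
E
```

```text
j [ -0.3  26.1  -2.6   1.6 -61.9  50.7] tcp [ 0.6166 -0.1711  0.1634] grasp [ 0.6168 -0.1706  0.1821] F [ 0.86 -0.12  1.17] M [ 0.221 -0.063  0.07 ] w 0.498 t 5.7
jawang -128.88560752623954 z [-0.01  -0.025 -1.   ]
tool delta/25mm (grasp->target) [-0.05  0.02  0.04]
```

>>> servo_tool:
  deltas:
    - {"slide": [0, 0, 0], "spin": 0.7}
    - {"slide": [0, 0, 0], "spin": 0.7}
    - {"slide": [0, 0, 0], "spin": 0.6}

```text
time_s: 6.0
tcp_pos: [0.6166, -0.1711, 0.1634]
ee_rot: [[0.566, -0.824, -0.011], [-0.824, -0.566, -0.026], [0.015, 0.023, -1.0]]
wrist_force: [0.0, -0.5, 1.5]
gripper_width: 0.495
```

```bash
python3 - <<'E'
from look import *
st((.6155,-.1703,.181))
E
```

```text
j [ -0.3  26.1  -2.6   1.7 -62.   34. ] tcp [ 0.6166 -0.1711  0.1634] grasp [ 0.6168 -0.1706  0.1821] F [ 0.02 -0.49  1.47] M [0.213 0.074 0.146] w 0.495 t 6.0
jawang -145.52299163034942 z [-0.011 -0.026 -1.   ]
tool delta/25mm (grasp->target) [-0.04  0.03  0.05]
```

>>> servo_tool:
  deltas:
    - {"slide": [0, 0, 0], "spin": 0.6}

```text
time_s: 6.1
tcp_pos: [0.6166, -0.1711, 0.1634]
ee_rot: [[0.493, -0.87, -0.011], [-0.87, -0.492, -0.026], [0.017, 0.022, -1.0]]
wrist_force: [0.4, -0.1, 1.5]
gripper_width: 0.501
```

```bash
python3 - <<'E'
from look import *
st((.6155,-.1703,.181))
E
```

```text
j [ -0.3  26.1  -2.6   1.7 -62.   29. ] tcp [ 0.6166 -0.1711  0.1634] grasp [ 0.6168 -0.1706  0.1821] F [ 0.35 -0.1   1.46] M [0.259 0.079 0.15 ] w 0.501 t 6.1
jawang -150.48817567920514 z [-0.011 -0.026 -1.   ]
tool delta/25mm (grasp->target) [-0.04  0.04  0.05]
```

>>> servo_tool:
  deltas:
    - {"slide": [0, 0, 0], "spin": 0.6}

```text
time_s: 6.2
tcp_pos: [0.6165, -0.1711, 0.1635]
ee_rot: [[0.416, -0.909, -0.011], [-0.909, -0.416, -0.026], [0.019, 0.021, -1.0]]
wrist_force: [1.1, 0.7, 1.6]
gripper_width: 0.499
```

```bash
python3 - <<'E'
from look import *
st((.6155,-.1703,.181))
E
```

```text
j [ -0.3  26.1  -2.6   1.7 -62.   24.1] tcp [ 0.6165 -0.1711  0.1635] grasp [ 0.6168 -0.1706  0.1821] F [1.05 0.69 1.56] M [0.25  0.058 0.235] w 0.499 t 6.2
jawang -155.44157021006242 z [-0.011 -0.026 -1.   ]
tool delta/25mm (grasp->target) [-0.03  0.04  0.05]
```

>>> servo_tool:
  deltas:
    - {"slide": [0, 0, 0], "spin": 0.4}

```text
time_s: 6.3
tcp_pos: [0.6165, -0.1711, 0.1634]
ee_rot: [[0.363, -0.932, -0.012], [-0.932, -0.362, -0.027], [0.021, 0.021, -1.0]]
wrist_force: [0.8, -0.6, 2.0]
gripper_width: 0.5
```

```bash
python3 - <<'E'
from look import *
st((.6155,-.1703,.181))
E
```

```text
j [ -0.3  26.1  -2.6   1.7 -62.   20.7] tcp [ 0.6165 -0.1711  0.1634] grasp [ 0.6168 -0.1706  0.1821] F [ 0.8  -0.58  1.99] M [0.298 0.044 0.275] w 0.5 t 6.3
jawang -158.74655002002166 z [-0.012 -0.027 -1.   ]
tool delta/25mm (grasp->target) [-0.03  0.04  0.05]
```

>>> servo_tool:
  deltas:
    - {"slide": [0, 0, 0], "spin": 0.4}

```text
time_s: 6.4
tcp_pos: [0.6165, -0.171, 0.1634]
ee_rot: [[0.311, -0.95, -0.012], [-0.95, -0.311, -0.027], [0.022, 0.02, -1.0]]
wrist_force: [-0.4, -0.0, 0.2]
gripper_width: 0.495
```

```bash
python3 - <<'E'
from look import *
st((.6155,-.1703,.181))
E
```

```text
j [ -0.3  26.1  -2.6   1.8 -62.   17.6] tcp [ 0.6165 -0.171   0.1634] grasp [ 0.6167 -0.1705  0.1821] F [-0.41 -0.02  0.23] M [0.271 0.097 1.094] w 0.495 t 6.4
jawang -161.8773548583549 z [-0.012 -0.027 -1.   ]
tool delta/25mm (grasp->target) [-0.02  0.04  0.05]
```

>>> servo_tool:
  deltas:
    - {"slide": [0, 0, 0], "spin": 0.4}

```text
time_s: 6.5
tcp_pos: [0.6166, -0.1711, 0.1635]
ee_rot: [[0.26, -0.966, -0.013], [-0.965, -0.259, -0.028], [0.024, 0.019, -1.0]]
wrist_force: [-1.1, -0.8, 0.8]
gripper_width: 0.503
```

```bash
python3 - <<'E'
from look import *
st((.6155,-.1703,.181))
E
```

```text
j [ -0.3  26.1  -2.6   1.8 -62.   14.4] tcp [ 0.6166 -0.1711  0.1635] grasp [ 0.6168 -0.1706  0.1822] F [-1.1 -0.8  0.8] M [ 0.06  -0.111  0.998] w 0.503 t 6.5
jawang -164.97863181951183 z [-0.013 -0.028 -1.   ]
tool delta/25mm (grasp->target) [-0.03  0.05  0.05]
```

>>> servo_tool:
  deltas:
    - {"slide": [0, 0, 0], "spin": 0}
    - {"slide": [0, 0, 0], "spin": 0}
    - {"slide": [0, 0, 0], "spin": 0}

```text
time_s: 6.8
tcp_pos: [0.6166, -0.171, 0.1635]
ee_rot: [[0.265, -0.964, -0.013], [-0.964, -0.264, -0.029], [0.025, 0.02, -0.999]]
wrist_force: [-0.3, 0.1, 0.8]
gripper_width: 0.499
```

>>> servo_tool:
  deltas:
    - {"slide": [0, 0, 0], "spin": 0}
    - {"slide": [0, 0, 0], "spin": 0}
    - {"slide": [0, 0, 0], "spin": 0}
    - {"slide": [0, 0, 0], "spin": 0}
    - {"slide": [0, 0, -0.5], "spin": 0}
    - {"slide": [0, 0, -1], "spin": 0}
    - {"slide": [0, 0, -1], "spin": 0}
    - {"slide": [0, 0, -1], "spin": 0}
    - {"slide": [0, 0, -0.5], "spin": 0}
  gripper: 65

```text
time_s: 7.7
tcp_pos: [0.6162, -0.1683, 0.2662]
ee_rot: [[0.26, -0.965, -0.02], [-0.965, -0.259, -0.028], [0.021, 0.027, -0.999]]
wrist_force: [-0.6, -0.6, 0.7]
gripper_width: 0.744
```

```bash
python3 - <<'E'
from look import *
st((.552,-.070,.2)); look("s4")
E
```

```text
j [ -0.   22.4   6.6   1.6 -75.4  14.6] tcp [ 0.6162 -0.1683  0.2662] grasp [ 0.6166 -0.1678  0.2848] F [-0.6  -0.56  0.74] M [ 0.135 -0.072  0.023] w 0.744 t 7.7
jawang -164.97105053906517 z [-0.02  -0.028 -0.999]
tool delta/25mm (grasp->target) [-4.52  1.39  3.34]
```

View pics/s4.png

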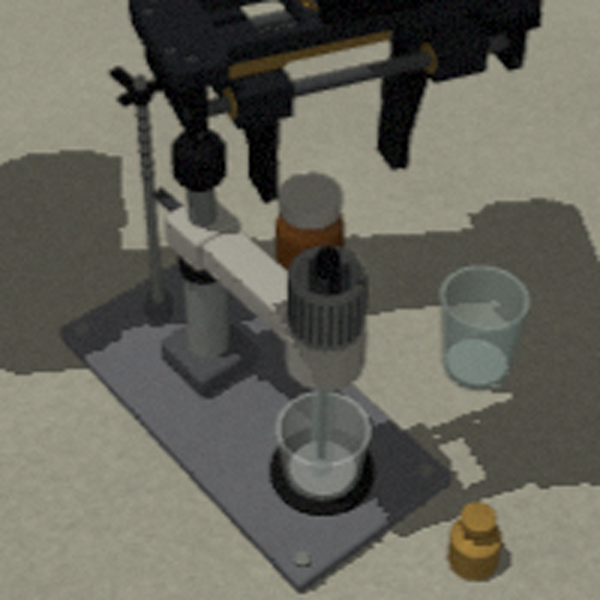

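>>> servo_tool:
  deltas:
    - {"slide": [-0.8, 0.25, 0], "spin": 0}
    - {"slide": [-1, 0.3, 0], "spin": 0}
    - {"slide": [-1, 0.3, 0], "spin": 0}
    - {"slide": [-1, 0.3, 0], "spin": 0}
    - {"slide": [-0.5, 0.2, 0], "spin": 0}
    - {"slide": [-0.1, 0, 0], "spin": 0}
    - {"slide": [0, 0, 0], "spin": 0}

```text
time_s: 8.45
tcp_pos: [0.5545, -0.0688, 0.2689]
ee_rot: [[0.257, -0.966, -0.012], [-0.966, -0.257, -0.028], [0.024, 0.018, -1.0]]
wrist_force: [-0.4, 0.1, 0.3]
gripper_width: 0.747
```

```bash
python3 - <<'E'
from look import *
st((.552,-.070,.198)); look("s5")
E
```

```text
j [ 10.4  14.1  -4.9   1.5 -72.    4. ] tcp [ 0.5545 -0.0688  0.2689] grasp [ 0.5547 -0.0683  0.2876] F [-0.42  0.09  0.35] M [ 0.141 -0.054  0.003] w 0.747 t 8.45
jawang -165.1085131073751 z [-0.012 -0.028 -1.   ]
tool delta/25mm (grasp->target) [-0.05  0.06  3.59]
```

View pics/s5.png

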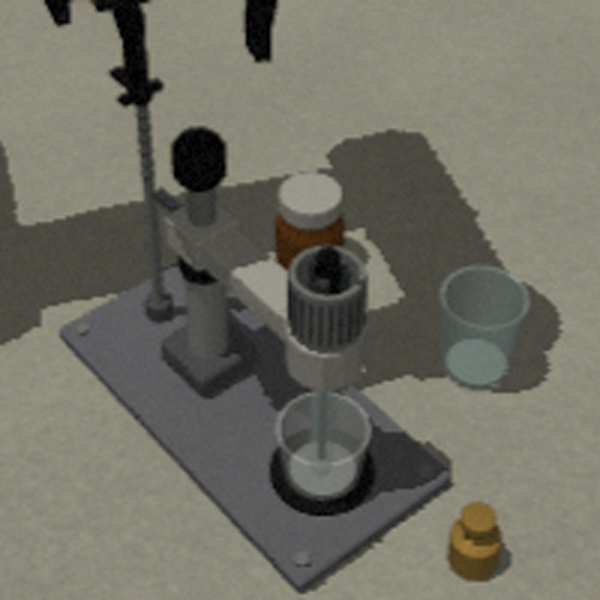

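>>> servo_tool:
  deltas:
    - {"slide": [0, 0, 0.8], "spin": 0}
    - {"slide": [0, 0, 0.9], "spin": 0}
    - {"slide": [-0.05, 0.05, 0.8], "spin": 0}
    - {"slide": [0, 0, 0.6], "spin": 0}
    - {"slide": [0, 0, 0], "spin": 0}

```text
time_s: 9.0
tcp_pos: [0.5558, -0.0744, 0.1889]
ee_rot: [[0.252, -0.968, -0.009], [-0.967, -0.251, -0.029], [0.026, 0.016, -1.0]]
wrist_force: [-1.0, 0.8, 0.2]
gripper_width: 0.747
```

```bash
python3 - <<'E'
from look import *
st((.552,-.070,.198)); look("s6")
E
```

```text
j [  9.8  17.5 -12.1   1.8 -61.2   3.9] tcp [ 0.5558 -0.0744  0.1889] grasp [ 0.556  -0.0739  0.2076] F [-0.96  0.76  0.18] M [ 0.136 -0.034  0.   ] w 0.747 t 9.0
jawang -165.43882861754324 z [-0.009 -0.029 -1.   ]
tool delta/25mm (grasp->target) [-0.2   0.11  0.38]
```

View pics/s6.png

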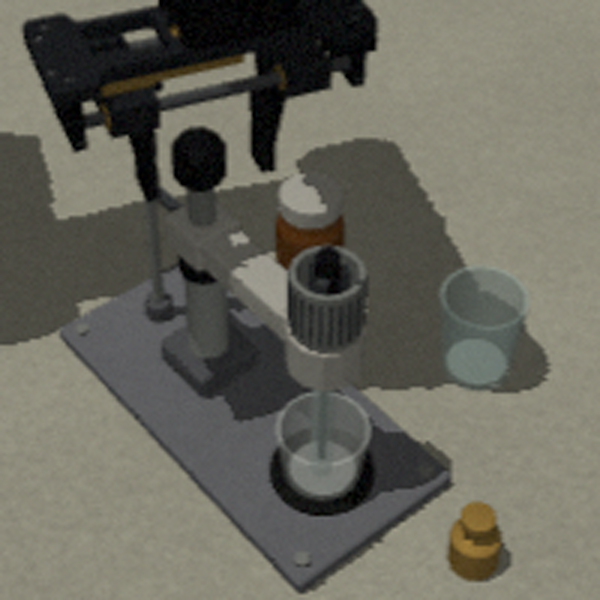

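>>> servo_tool:
  deltas:
    - {"slide": [-0.15, 0.1, 0.3], "spin": 0}
    - {"slide": [-0.05, 0, 0.1], "spin": 0}
    - {"slide": [0, 0, 0], "spin": 0}

```text
time_s: 9.35
tcp_pos: [0.5547, -0.0711, 0.1813]
ee_rot: [[0.251, -0.968, -0.003], [-0.968, -0.251, -0.029], [0.028, 0.01, -1.0]]
wrist_force: [0.0, -0.3, 0.0]
gripper_width: 0.744
```

```bash
python3 - <<'E'
from look import *
st((.552,-.070,.198))
E
```

```text
j [ 10.2  17.6 -13.2   1.9 -59.7   3.3] tcp [ 0.5547 -0.0711  0.1813] grasp [ 0.5547 -0.0705  0.2   ] F [ 0.03 -0.34  0.03] M [ 0.13  -0.036 -0.03 ] w 0.744 t 9.35
jawang -165.4798224413693 z [-0.003 -0.029 -1.   ]
tool delta/25mm (grasp->target) [-0.05  0.1   0.08]
```

>>> servo_tool:
  deltas:
    - {"slide": [-0.05, 0.1, 0.1], "spin": 0}
    - {"slide": [0, 0, 0], "spin": 0}
    - {"slide": [0, 0, 0.05], "spin": 0}
    - {"slide": [0, 0, 0], "spin": 0}
    - {"slide": [0, 0, 0], "spin": 0}
    - {"slide": [0, 0, 0], "spin": 0}
    - {"slide": [0, 0, 0], "spin": 0}
    - {"slide": [0, 0, 0], "spin": 0}
  gripper: 255

```text
time_s: 10.15
tcp_pos: [0.5523, -0.0703, 0.179]
ee_rot: [[0.252, -0.968, 0.0], [-0.967, -0.252, -0.029], [0.028, 0.007, -1.0]]
wrist_force: [-0.6, 0.8, -0.2]
gripper_width: 0.376
```

```bash
python3 - <<'E'
from look import *
st((.552,-.070,.198))
E
```

```text
j [ 10.4  17.4 -13.9   1.9 -59.    3.2] tcp [ 0.5523 -0.0703  0.179 ] grasp [ 0.5523 -0.0697  0.1977] F [-0.56  0.79 -0.21] M [0.11  0.029 0.043] w 0.376 t 10.15
jawang -165.43200562350992 z [ 0.    -0.029 -1.   ]
tool delta/25mm (grasp->target) [ 0.01  0.01 -0.01]
```

>>> servo_tool:
  deltas:
    - {"slide": [0, 0, 0], "spin": 0}
    - {"slide": [0, 0, 0], "spin": 0}
    - {"slide": [0, 0, -0.2], "spin": 0}
    - {"slide": [0.01, 0, -0.4], "spin": 0}
    - {"slide": [0.01, 0, -0.4], "spin": 0}
    - {"slide": [0.01, 0, -0.4], "spin": 0}
    - {"slide": [0.01, 0, -0.4], "spin": 0}
    - {"slide": [0.01, 0, -0.3], "spin": 0}

```text
time_s: 10.95
tcp_pos: [0.5521, -0.0702, 0.2261]
ee_rot: [[0.25, -0.968, -0.007], [-0.968, -0.249, -0.028], [0.025, 0.013, -1.0]]
wrist_force: [4.7, -2.3, -12.0]
gripper_width: 0.371
```

```bash
python3 - <<'E'
from look import *
st((.552,-.070,.275)); look("s7")
E
```

```text
j [ 10.3  15.3  -9.5   1.6 -65.8   3.5] tcp [ 0.5521 -0.0702  0.2261] grasp [ 0.5522 -0.0697  0.2448] F [  4.69  -2.25 -12.03] M [-0.453 -1.507  0.109] w 0.371 t 10.95
jawang -165.56335357560434 z [-0.007 -0.028 -1.   ]
tool delta/25mm (grasp->target) [ 0.04  0.03 -1.21]
```

View pics/s7.png

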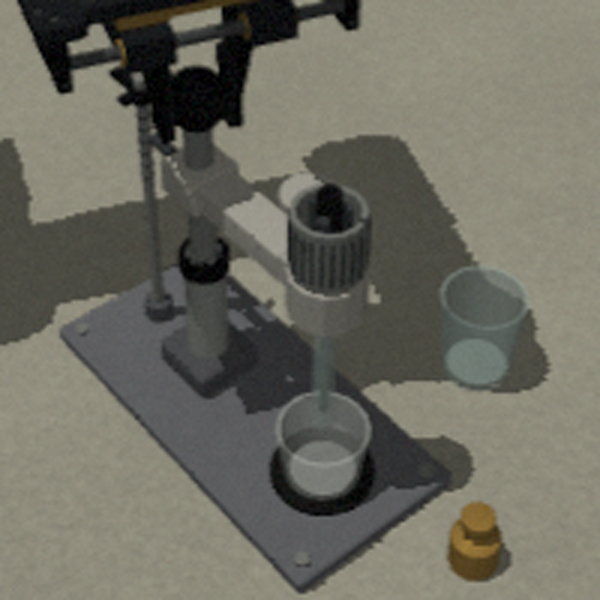

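>>> servo_tool:
  deltas:
    - {"slide": [0.01, 0, -0.4], "spin": 0}
    - {"slide": [0.01, 0, -0.4], "spin": 0}
    - {"slide": [0.01, 0, -0.3], "spin": 0}
    - {"slide": [0, 0, 0], "spin": 0}

```text
time_s: 11.4
tcp_pos: [0.5521, -0.0702, 0.2534]
ee_rot: [[0.249, -0.969, -0.007], [-0.968, -0.249, -0.026], [0.024, 0.014, -1.0]]
wrist_force: [4.3, -3.1, -12.3]
gripper_width: 0.373
```

```bash
python3 - <<'E'
from look import *
st((.552,-.070,.276)); look("s8",box=(150,220,250,330),f=9); look("t8","top",(195,275,305,385),7)
E
```

```text
j [ 10.3  14.3  -6.8   1.5 -69.6   3.6] tcp [ 0.5521 -0.0702  0.2534] grasp [ 0.5522 -0.0697  0.2721] F [  4.28  -3.12 -12.34] M [-0.578 -1.563  0.183] w 0.373 t 11.4
jawang -165.60312601564075 z [-0.007 -0.026 -1.   ]
tool delta/25mm (grasp->target) [ 0.01  0.01 -0.15]
```

View pics/s8.png

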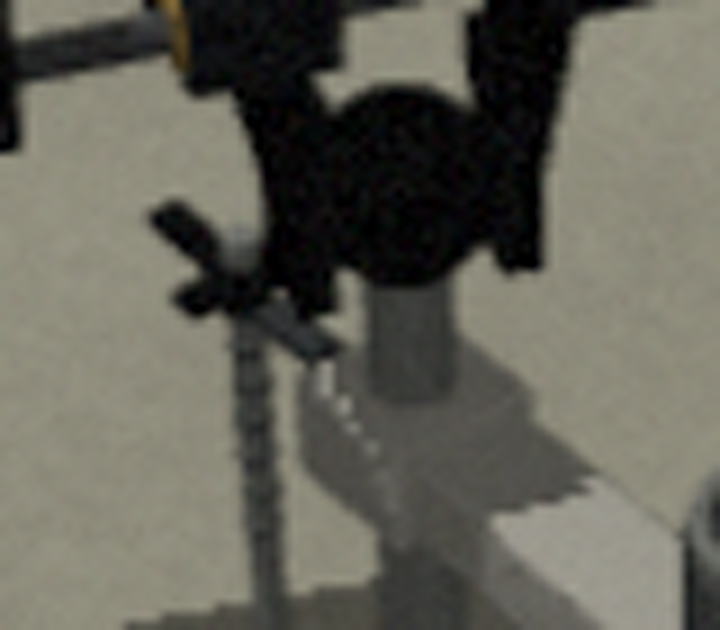

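View pics/t8.png

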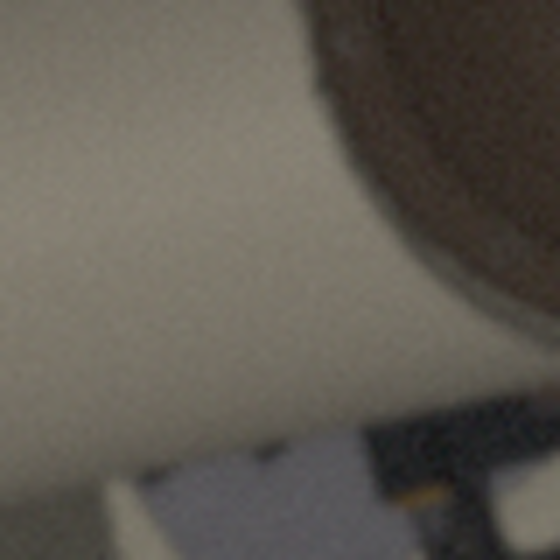

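```bash
python3 - <<'E'
from h import *
a=cv2.imread("pics/s8.png")[180:400,130:370]; cv2.imwrite("pics/s8z.png",cv2.convertScaleAbs(cv2.resize(a,None,fx=2.5,fy=2.5,interpolation=cv2.INTER_CUBIC),alpha=2.0))
p0=np.array([.5193,-.0187]);u=np.array([-.5365,.8439])
for z in (.209,.212,.215,.218):
  for d in (-.04,-.03,-.02,-.012,0,.012,.025):
    q=proj("side",[*(p0+u*d),z])[0]; print(z,d,((q-[250,150])*9).round(0),end=" ")
  print()
E
```

```text
0.209 -0.04 [353. 387.] 0.209 -0.03 [324. 363.] 0.209 -0.02 [296. 339.] 0.209 -0.012 [274. 321.] 0.209 0 [241. 293.] 0.209 0.012 [208. 266.] 0.209 0.025 [174. 238.] 
0.212 -0.04 [352. 375.] 0.212 -0.03 [323. 352.] 0.212 -0.02 [295. 328.] 0.212 -0.012 [273. 310.] 0.212 0 [240. 282.] 0.212 0.012 [207. 255.] 0.212 0.025 [173. 227.] 
0.215 -0.04 [351. 364.] 0.215 -0.03 [323. 340.] 0.215 -0.02 [294. 317.] 0.215 -0.012 [272. 298.] 0.215 0 [239. 271.] 0.215 0.012 [206. 244.] 0.215 0.025 [171. 215.] 
0.218 -0.04 [351. 352.] 0.218 -0.03 [322. 329.] 0.218 -0.02 [293. 305.] 0.218 -0.012 [271. 287.] 0.218 0 [238. 260.] 0.218 0.012 [205. 233.] 0.218 0.025 [170. 204.]
```

View pics/s8z.png

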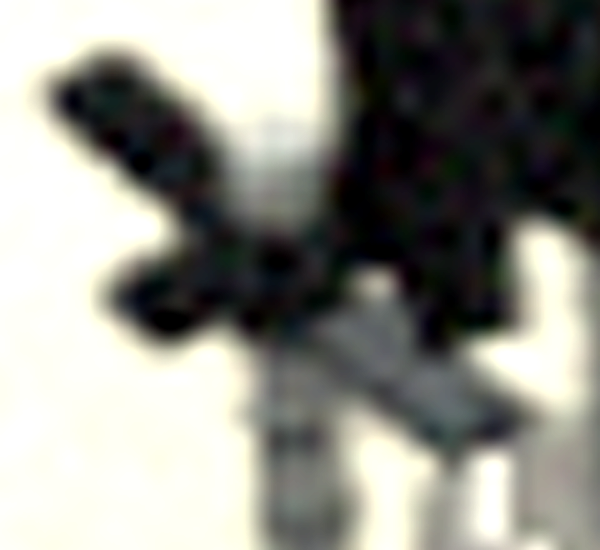

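>>> servo_tool:
  deltas:
    - {"slide": [0, 0, -0.1], "spin": 0}
    - {"slide": [0, 0, 0], "spin": 0}

```text
time_s: 11.7
tcp_pos: [0.5521, -0.0702, 0.2535]
ee_rot: [[0.249, -0.969, -0.008], [-0.968, -0.248, -0.026], [0.023, 0.015, -1.0]]
wrist_force: [4.2, -3.1, -12.1]
gripper_width: 0.373
```

```bash
python3 - <<'E'
from look import *
st((.552,-.070,.276)); look("s9",box=(168,198,260,295),f=20)
from h import *
a=cv2.imread("pics/s9.png"); cv2.imwrite("pics/s9.png",cv2.convertScaleAbs(a,alpha=2))
p0=np.array([.5193,-.0187]);u=np.array([-.5365,.8439]);v=np.array([.8439,.5365])
for z in (.212,.214,.216):
  for d in (-.03,-.012,.004,.025):
    q=proj("side",[*(p0+u*d),z])[0]; print(z,d,((q-[260,168])*20).round(0),end=" ")
  print()
E
```

```text
j [ 10.2  14.3  -6.8   1.5 -69.6   3.6] tcp [ 0.5521 -0.0702  0.2535] grasp [ 0.5522 -0.0697  0.2722] F [  4.18  -3.12 -12.13] M [-0.599 -1.658  0.139] w 0.373 t 11.7
jawang -165.61580423419838 z [-0.008 -0.026 -1.   ]
tool delta/25mm (grasp->target) [ 0.01  0.01 -0.15]
0.212 -0.03 [519. 421.] 0.212 -0.012 [406. 328.] 0.212 0.004 [308. 247.] 0.212 0.025 [183. 144.] 
0.214 -0.03 [517. 404.] 0.214 -0.012 [405. 311.] 0.214 0.004 [307. 230.] 0.214 0.025 [182. 127.] 
0.216 -0.03 [516. 387.] 0.216 -0.012 [403. 294.] 0.216 0.004 [306. 214.] 0.216 0.025 [180. 110.]
```

View pics/s9.png

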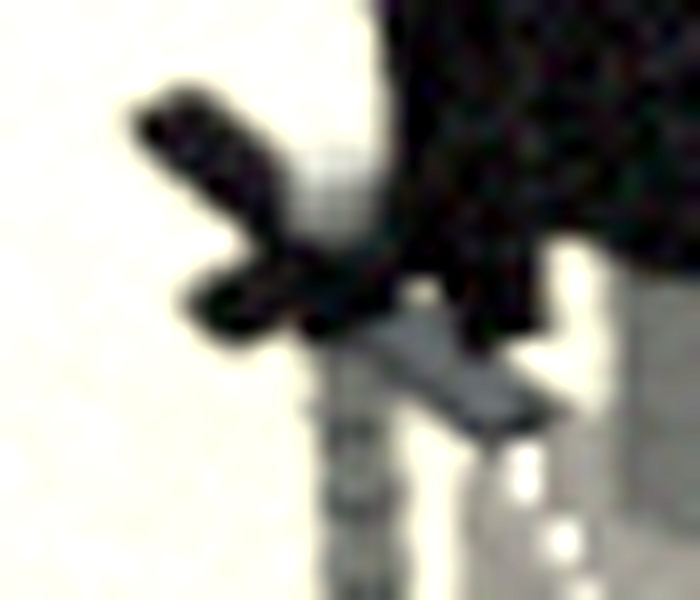

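>>> servo_tool:
  deltas:
    - {"slide": [0, 0, -0.17], "spin": 0}

```text
time_s: 11.85
tcp_pos: [0.5521, -0.0702, 0.256]
ee_rot: [[0.248, -0.969, -0.01], [-0.968, -0.248, -0.026], [0.023, 0.016, -1.0]]
wrist_force: [4.5, -4.2, -14.4]
gripper_width: 0.377
```

```bash
python3 - <<'E'
from look import *
st((.552,-.070,.276))
E
```

```text
j [ 10.2  14.3  -6.5   1.5 -70.    3.6] tcp [ 0.5521 -0.0702  0.256 ] grasp [ 0.5522 -0.0697  0.2747] F [  4.52  -4.2  -14.44] M [-0.789 -1.906  0.231] w 0.377 t 11.85
jawang -165.62924185810382 z [-0.01  -0.026 -1.   ]
tool delta/25mm (grasp->target) [ 0.01  0.01 -0.05]
```

```bash
python3 - <<'E'
from look import *
look("s10",box=(168,198,260,295),f=20)
a=cv2.imread("pics/s10.png"); cv2.imwrite("pics/s10.png",cv2.convertScaleAbs(a,alpha=2))
look("s10w"); look("s10w"); st()
E
```

```text
j [ 10.2  14.2  -6.5   1.5 -70.1   3.6] tcp [ 0.5521 -0.0702  0.2566] grasp [ 0.5522 -0.0697  0.2753] F [  4.26  -2.84 -12.03] M [-0.717 -1.701  0.133] w 0.375 t 12.0
jawang -165.62305164077048 z [-0.009 -0.026 -1.   ]
```

View pics/s10.png

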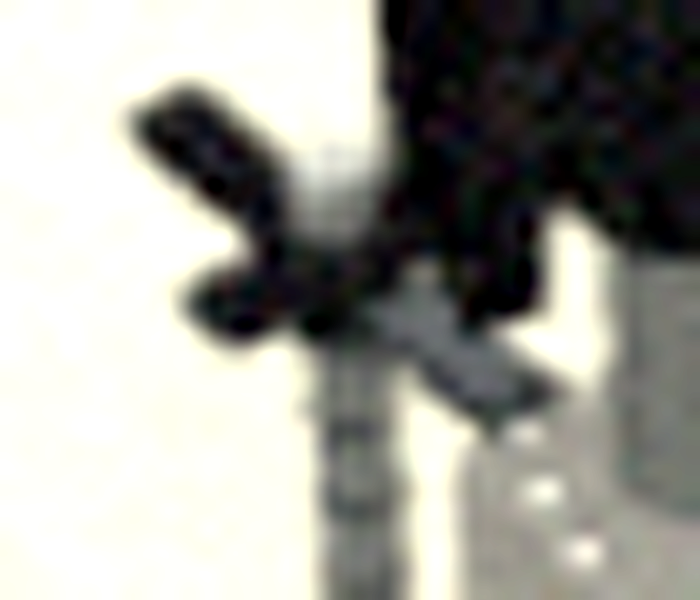

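View pics/s10w.png

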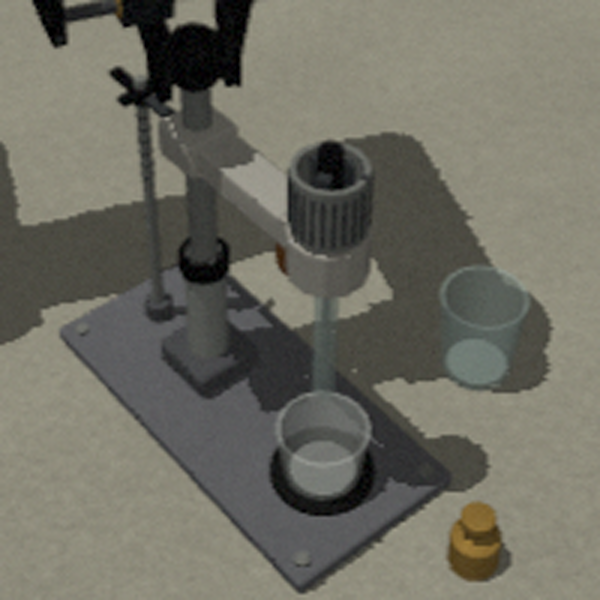

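```bash
python3 - <<'E'
from look import *
for i in range(4): optics.capture("side")
s=st(); print(np.round(s["joint_velocities"],2))
r.finish_job()
E
```

```text
j [ 10.2  14.2  -6.5   1.5 -70.1   3.6] tcp [ 0.5521 -0.0702  0.2565] grasp [ 0.5522 -0.0697  0.2752] F [  4.63  -2.98 -11.82] M [-0.703 -1.719  0.176] w 0.373 t 12.2
jawang -165.62302511889217 z [-0.009 -0.026 -1.   ]
[ 0.04 -0.02 -0.06 -0.09  0.04 -0.03]
the job is handed in; nothing more can be done
```

I tightened the chuck, raised the rod to the set marker and handed the job in at about 12 s. The gripper is still holding the knob. The job reports no verdict, so the checks below are my own.

- **Chuck:** I gripped the sleeve from above and turned it about 57° clockwise. The turning moment rose gradually from about 0.07 to 0.28 N m, then jumped to about 1 N m and the fingers slipped. I take that as the hard stop. The rod stayed down throughout.
- **Rod height:** I raised the knob by 77.5 mm, which puts the pointer at about 214.5 mm if nothing slipped. The marker measured about 213.5 to 216.5 mm, depending on which calibration correction I used. In the last side picture the pointer lines up with the marker's arm to within about 1.5 mm.
- **Holding:** The arm was still just before hand-in, with a downward load of about 12 N and the gripper 32 mm open on the 34 mm knob.
- **Electrode and surroundings:** The electrode came up with the chuck and hangs clear of the cup. The marker, beaker and weight look unmoved. The jar is mostly hidden in the last picture, but it was in place in the earlier ones.
- **Problems along the way:**
  - One 2.5 mm raise had no effect because the arm sagged under the load, so I repeated it with a larger command.
  - The arm blocked the top camera, so the final height check relies on the side camera and the arm's own position.

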